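# Set the feed dial four clicks on and engage the feed lever

## Robot

A 6-joint arm with a two-finger parallel gripper is mounted at the origin on the work surface. World frame = base frame: x ahead of the robot, y to its left, z up, the work surface at z = 0. Lengths are in m, angles in degrees, forces in N, time in s.
With the tool pointing down it reaches from about 0.3 to 0.75 m from the base axis. Payload 8.5 kg.
Tool frame: the origin (TCP) lies midway between the tips of the shut fingers; the grasp point (between the pads) lies 19 mm behind it; y points along the fingers, x is the direction in which the jaws open and shut, and the axes are right-handed (so a half turn about y gives the same grasp; the last joint's range is limited). The gripper opens to 85 mm and grips with 20 to 120 N. Pads are 22 mm wide; open, the fingers measure 114 mm over their backs; the gripper's body (76 mm by 85 mm) begins 54 mm behind the grasp point. The pads swing forward as they close: fully open they stand 13 mm farther back than shut.
Start: joints at [-81.664, 21.807, 74.336, -0, 83.858, -12.336], TCP at [0.194, -0.515, 0.231] pointing down, gripper open.
Joint ranges: [-178.18, 178.18], [-50.72, 133.34], [12.68, 142.11], [-81.47, 261.47], [9.98, 163.14], [-165.26, 165.26]. Speed limits (degrees/s): [136.94, 136.94, 180, 180, 180, 180].

## Interface

Orientations are given as a 3x3 rotation matrix whose columns are the frame's x, y, z axes.
In Python, from rig import env gives the robot as it stands.
- The arm moves only by the tool carry_out, never from a script. Its argument "plan" is a list of rows, each a list of 3 entries, a list of its own where there are three numbers: the shift along the tool's x, y, z in m, then the turn, a rotation vector about the tool's x, y, z in degrees, then the finger opening in m, from 0 to 0.0854. In form: [[[dx, dy, dz], [ax, ay, az], jaw], ...]. A call has 1 to 8 rows; each row shifts and turns the commanded pose from where the row before left it, along the tool's axes as they then stand; what a row does not reach is not made up. A row lasts 1/8 s, in which the tool goes at most 62.5 mm and 10.7 degrees, less where a joint would pass 70% of its speed; a pose out of reach is approached as far as the arm can. A call is refused whole if a number of a shift passes 0.0625 or a number of a turn 10.7, either way. A call with a gripper value outside its range is refused whole. The fingers move at their own pace and stop on an object; "force" is the grip in N (left out, the last holds). Time passes only in rows, so rows that do not move let the fingers close. It gives the time, the measured TCP pose, the force and the opening at its end, in the units of the state.
- env.observe(): the state, without advancing time (a new reading comes with each control period).
- env.get_image(name): name is "scene" or "top" or "wrist"; returns a dict with "image" (384x512x3 uint8, red, green, blue), "vfov" (degrees; the focal length in pixels is half the picture's height over the tangent of half this angle, whatever the lens; pixels are square), "cx", "cy" (the principal point, pixels), "rvec" (rotation vector, rad) and "tvec" (3), from world to camera coordinates, as OpenCV has them; the wrist camera has in their place "tool_from_camera" (4x4, takes a point from camera to tool coordinates, whose origin is the TCP and whose axes are the tool frame's). Camera axes: x right, y down, z forward; pixel columns grow to the right and rows downward; lengths in m; the calibration is good to about 2 mm. A picture is of the moment at which its call begins: read the wrist's pose just before it. There is no depth.
- env.close_job(): hands the job in, once; it reports no verdict.
Trained networks look in a picture, given as the dict that the camera call returned (one of the last four; its "shot" number tells which), for a name from the list of things; names that differ only in an ending like _2 or _b are one class to them, and where a whole thing is asked for, a point or a joint stands for the part that bears it (a point fixed in the world has none). Each returns a list of dicts, best first, with "conf" (0 to 1); they miss things now and then, are a little off and sometimes report something else, mostly with a low value. They report only what shows in the picture. A call takes as long as a camera call.
- env.outline_of(target, picture): "mask" (384x512 bool, what is visible of it) and "pixel" ([row, column] in pixels, amid what is visible of it).
The state is a dict: "time_s": time; "q": joint angles; "qvel": joint speeds; "joint_efforts": joint torques, N m; "position": TCP position; "tool_rot": TCP orientation; "ft_force": force on the tool from outside, world axes, zero at the start; "wrist_torque": the same for the moment, N m; "grip_width": finger opening in m.
Only numpy, scipy, OpenCV 4.12 (cv2) and the standard library are available. Lean on these libraries where they do the work, as an engineer would, in place of code of your own. Each camera call takes 0.05 s, during which the arm holds its last target.

## Task

On the green lathe feed gearbox, push the finger wing of the big click-stop dial gently with a fingertip to turn the dial exactly four clicks clockwise (seen from above) from where it stands, never going past the fourth. Then, with a fingertip, push the ball-ended lever all the way over to its other side to engage the feed, and move clear. Nothing is to be gripped, and everything else stays where it is.

Things in the scene. Friction and masses are not known exactly. Their poses are not given: they have to be found in the camera images.
- dial (a joint): turn of the dial in rad, 0 at the start, growing clockwise seen from above; a click every 0.5236 rad (30 degrees), 12 to the turn, so four clicks read 2.094. Between clicks it resists with about 0.12 N m (about 3 N on the wing), most at a quarter of the way to the next click; past half-way it snaps on by itself into the next click, running ahead of the finger, and rests there. It turns endlessly for this work and has no stop. Push slowly: a fast knock on it counts as rough.
- dial_centre (a point): point on the dial's upright axis, at the height of the disc's upper face. The dial is a level aluminium disc 120 mm across with its upper face 91 mm above the table, lying on a dark round bezel 148 mm across with 12 white ticks on top of the gearbox; a round black hub 26 mm across stands 28 mm above the disc in the middle.
- dial_wing (a point): point in the middle of the dial's one finger wing, 44 mm from the dial's axis and 14 mm above the disc: an upright black plastic fin, 10 mm thick and 28 mm tall above the disc (top 119 mm above the table), running straight out from the hub to 58 mm from the axis; push on its flat side. It goes round with the dial; the rest of the disc is bare.
- lever (a joint): swing of the lever in rad: near 0 (up to 0.12) at the start, leaning about 0.5 rad from upright to one side; upright near 0.5; 1.0 is the stop on the other side. It moves stiffly (about 0.1 N m, under 2 N at the ball) and stays where it is left.
- lever_ball (a point): centre of the black ball, 24 mm across, at the lever's end, 80 mm from the pivot (about 170 mm above the table at the start). The rod below is 10 mm thick.
- lever_pivot (a point): centre of the lever's level hinge pin, 100 mm above the table, in a dark bracket whose cheeks rise 8 mm above the pin, on top of the gearbox. Its own +x axis is the level direction in which the lever is pushed (from the side where the ball leans at the start, over the pivot), its y axis is the hinge. The ball travels about 77 mm.
- gearbox: fixed green box with a grey cover, 200 x 420 mm and 70 mm high, origin at the centre of its underside, long side along its own y axis. The dial stands near one end of its top and the lever near the other (either way round), about 200 mm apart.
- bush: brass bush (ring) 32 mm across, 22 mm tall, standing on the gearbox between dial and lever, on the robot's side; loose; origin at the centre of its underside; leave it alone
- blank: plain steel cylinder 28 mm across, 30 mm tall, standing on the gearbox between dial and lever, on the far side; loose; origin at the centre of its underside; leave it alone
- oil_bottle: grey plastic bottle 60 mm across, 150 mm tall, on the table beyond one end of the gearbox; loose; origin at the centre of its underside; leave it alone
- wrench: steel wrench 170 mm long lying on the table beside the gearbox; loose; origin at the centre of its underside; leave it alone
- brush: brush 180 mm long lying on the table beside the gearbox; loose; origin at the centre of its underside; leave it alone
- tin: open steel tin 80 mm across, 60 mm tall, on the table beyond one end of the gearbox; loose; origin at the centre of its underside; leave it alone
- arbor: steel arbor on a 48 mm round foot, 70 mm tall, on the table beyond the gearbox; loose; origin at the centre of its underside; leave it alone

How it is judged (in metres and radians):
On the way, in this order (a step that is already met when the one before it is completed fails the run):
1. the fingers turn the dial past its first click (value of joint dial above 0.6 rad and contact force between the fingers and dial above 0.3 N), for 0.02 s.
2. the dial rests in the fourth click clockwise (value of joint dial between 1.9644 and 2.2244 rad and velocity of joint dial between -0.2 and 0.2 rad/s), for 0.2 s.
3. the fingers push the lever (value of joint lever above 0.3 rad and contact force between the fingers and lever above 0.3 N), for 0.02 s.
4. the lever is all the way over (value of joint lever above 0.88 rad), for 0.2 s.
At the end, for the whole second after the job is handed in: The dial rests within 0.13 rad of the fourth click clockwise from its start (2.094 rad), the lever is within 0.12 rad of its far stop, both at rest (value of joint dial between 1.9644 and 2.2244 rad and value of joint lever above 0.88 rad and velocity of joint dial between -0.1 and 0.1 rad/s and velocity of joint lever between -0.1 and 0.1 rad/s); the robot touches nothing.
It fails at once if the dial is turned past the fourth click, or the wrong way, by more than 0.6 of a click (value of joint dial above 2.40856 rad or value of joint dial below -0.31416 rad).
It fails at once if the lever is thrown while the dial is not at the fourth click (value of joint lever above 0.5 rad and not (value of joint dial between 1.8444 and 2.3444 rad)).
It fails at once if the dial or the lever is gripped, or pressed harder than 40 N (contact force between the fingers and dial above 40 N or contact force between the fingers and lever above 40 N).
It fails at once if a bystander is moved more than 25 mm (distance of any of bush, blank, oil_bottle, wrench, brush, tin, arbor from where it was at the start of the episode above 0.025 m).
It also fails if it takes over 69 s, if anything falls off the work surface, if the arm or the gripper's body presses on something with over 40 N, if the wrist force passes 120 N, or if a joint passes its speed limit or range.

## Working session

There is one attempt and no reset: what is moved stays moved. The work goes in short steps, Python scripts to look and compute and a tool call to move; the robot and the scene stay as the last step left them, time stands still between calls to the robot, and variables do not carry over. Pictures are saved under pics/ and viewed, and the job is handed in when it is done.

Besides the shell and the picture viewer there is one more tool, called in YAML: its name, and indented under it one key for each argument. carry_out: Moves the arm, as the interface text tells. Its arguments: {"type":"object","properties":{"plan":{"type":"array","items":{"type":"array"}},"force":{"type":"number"}},"required":["plan"]}

```bash
ls; mkdir -p pics; cat > h.py <<'E'
import numpy as np, cv2
from rig import env
def save(p,n): cv2.imwrite('pics/'+n+'.png', cv2.cvtColor(p['image'],cv2.COLOR_RGB2BGR))
def K(p):
    f=192/np.tan(np.radians(p['vfov'])/2); return f
def ray(p,uv):
    f=K(p); R,_=cv2.Rodrigues(np.array(p['rvec'],float)); t=np.array(p['tvec'],float).ravel()
    d=R.T@np.array([(uv[0]-p['cx'])/f,(uv[1]-p['cy'])/f,1.]); return -R.T@t, d
def atz(p,uv,z):
    c,d=ray(p,uv); return c+d*(z-c[2])/d[2]
def proj(p,X):
    f=K(p); R,_=cv2.Rodrigues(np.array(p['rvec'],float)); t=np.array(p['tvec'],float).ravel()
    Y=R@np.array(X,float)+t; return np.array([p['cx']+f*Y[0]/Y[2],p['cy']+f*Y[1]/Y[2]])
def tri(p1,a,p2,b):
    c1,d1=ray(p1,a);c2,d2=ray(p2,b)
    s=np.linalg.lstsq(np.c_[d1,-d2],c2-c1,rcond=None)[0]
    x,y=c1+s[0]*d1,c2+s[1]*d2; return (x+y)/2,np.linalg.norm(x-y)
E
python3 - <<'E'
from h import *
s=env.observe(); print(s)
P={}
for n in ('scene','top'):
    p=env.get_image(n); P[n]=p; save(p,n+'0'); print(n,p['vfov'],p['cx'],p['cy'],p['rvec'],p['tvec'],ray(p,(256,192))[0])
    for o in ('dial','dial_wing','lever','lever_ball','gearbox','bush','blank','oil_bottle','wrench','brush','tin','arbor','dial_centre','lever_pivot'):
        try:
            r=env.outline_of(o,p)
            for q in r[:2]: print(o,round(q['conf'],2),q['pixel'],q['mask'].sum())
        except Exception as e: print(o,e)
E
```

```text
pics
{'time_s': 0.0, 'q': array([-8.16640170e+01,  2.18431323e+01,  7.43869490e+01,  1.23310592e-03,
        8.38581576e+01, -1.23353608e+01]), 'qvel': array([-0.03727601,  0.05518031,  0.04049918, -0.05628523, -0.03569146,
        0.03331203]), 'joint_efforts': array([-3.60608956e-04, -4.48465848e+01, -2.31274652e+01, -2.35189927e-04,
        4.77249414e-03, -2.91489994e-05]), 'position': array([ 0.19411573, -0.51428197,  0.23067878]), 'tool_rot': array([[ 3.53004621e-01, -2.02102071e-04,  9.35621557e-01],
       [-9.35620376e-01,  1.52689140e-03,  3.53004505e-01],
       [-1.49993545e-03, -9.99998814e-01,  3.49908903e-04]]), 'ft_force': array([-0.61502963,  0.13583676, -0.3950209 ]), 'wrist_torque': array([-0.04836075, -0.00079779,  0.00052562]), 'grip_width': 0.08580544722412267}
scene 43.14709764908028 257.37222164370354 187.8309786813732 [ 1.60113106  2.05975346 -0.76473175] [ 0.1329326  -0.3325576   1.59246089] [1.27797283 0.19686862 0.99610517]
dial 0.83 [206.8, 204.3] 1700
dial_wing 0.74 [208.1, 201.9] 1777
lever 0.8 [188.6, 291.8] 280
lever_ball 0.58 [185.0, 288.5] 285
lever
[... 467 characters left out ...]
1359   0.03631169] [0.03437655 0.58581447 1.17990824] [0.51637696 0.01107484 1.21234318]
dial 0.75 [178.1, 308.4] 1184
dial_wing 0.89 [175.9, 308.2] 1233
lever 0.6 [197.6, 247.4] 93
lever_ball 0.52 [198.1, 244.3] 116
lever_ball 0.41 [176.9, 309.8] 1216
gearbox 0.63 [182.9, 262.3] 5681
bush 0.49 [200.5, 281.0] 74
blank 0.52 [158.8, 270.7] 67
oil_bottle 0.95 [191.6, 184.2] 352
oil_bottle 0.46 [233.8, 193.4] 254
wrench 0.73 [235.8, 192.0] 324
wrench 0.41 [176.4, 309.6] 1213
brush 0.59 [184.9, 372.2] 529
brush 0.52 [158.2, 271.8] 72
tin 0.87 [141.2, 361.5] 506
arbor 0.72 [133.6, 289.2] 168
dial_centre 0.55 [177.0, 309.1] 1719
dial_centre 0.3 [234.8, 191.7] 327
lever_pivot 0.74 [196.3, 243.5] 365
```

```bash
python3 - <<'E'
import cv2
a=cv2.imread('pics/scene0.png')[150:310,90:400]; cv2.imwrite('pics/s0c.png',cv2.resize(a,None,fx=2.55,fy=2.55,interpolation=cv2.INTER_CUBIC))
a=cv2.imread('pics/top0.png')[110:260,160:400]; cv2.imwrite('pics/t0c.png',cv2.resize(a,None,fx=3.33,fy=3.33,interpolation=cv2.INTER_CUBIC))
E
```

```text
(no output)
```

View pics/s0c.png

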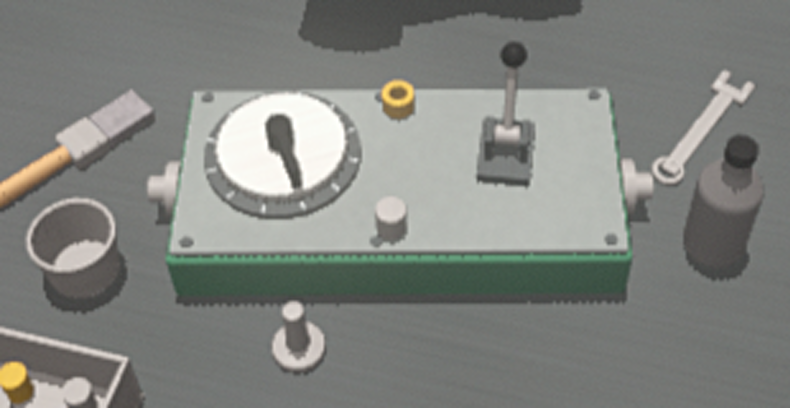

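View pics/t0c.png

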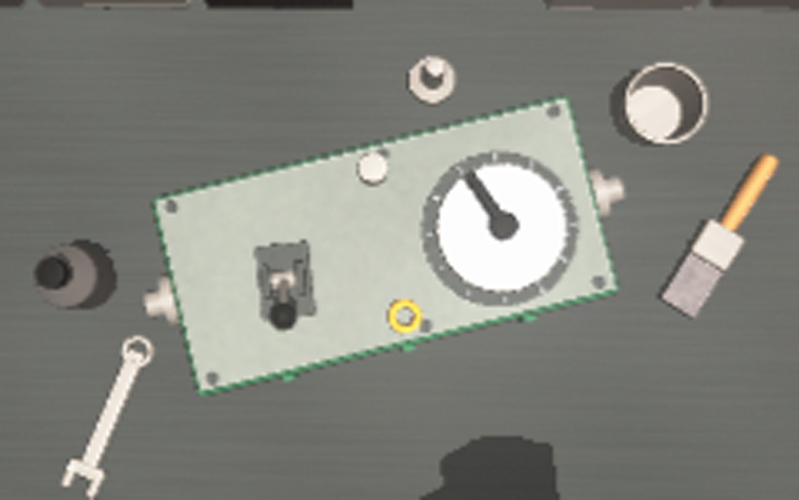

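```bash
python3 - <<'E'
from h import *
P={n:env.get_image(n) for n in ('scene','top')}
for n,p in P.items():
    im=p['image'].astype(int)
    o={'top':(160,110,240,150),'scene':(90,150,310,160)}[n]
    # white disc
    m=(im.min(2)>235).astype(np.uint8)
    k,l,st,ce=cv2.connectedComponentsWithStats(m)
    i=1+np.argmax(st[1:,4]); c,_=cv2.findContours((l==i).astype(np.uint8),cv2.RETR_EXTERNAL,cv2.CHAIN_APPROX_NONE)
    c=max(c,key=len); h=cv2.convexHull(c)
    # backproject hull to disc plane, fit circle
    W=np.array([atz(p,q[0],0.091)[:2] for q in h])
    A=np.c_[2*W,np.ones(len(W))]; s=np.linalg.lstsq(A,(W**2).sum(1),rcond=None)[0]
    r=np.sqrt(s[2]+s[0]**2+s[1]**2); print(n,'disc',st[i],s[:2],r, 'res',np.abs(np.linalg.norm(W-s[:2],axis=1)-r).max())
    # dark pixels in disc area -> wing
    for z in (0.119,):
        ys,xs=np.where(im.max(2)<70)
        D=np.array([atz(p,(x,y),z)[:2] for x,y in zip(xs,ys)])-s[:2]
        rr=np.linalg.norm(D,axis=1); k=(rr>20)&(rr<57)
        az=np.degrees(np.arctan2(D[k,1],D[k,0])); print('wing az',np.median(az),az.std(),k.sum())
        k=rr<25
        print('hub off', D[k].mean(0))
    o=env.outline_of('lever_ball',p)[0]; 
    b=(im.max(2)<60).astype(np.uint8); kk,l,st,ce=cv2.connectedComponentsWithStats(b)
    for i in range(1,kk):
        if 20<st[i,4]<4000: print(st[i],ce[i])
    for nm in ('bush','blank'):
        pass
E
```

```text
scene disc [ 175  187   50   39 1197] [ 0.61730577 -0.11998197] 0.0579648182188408 res 0.001467859647777528
wing az nan nan 0
hub off [-0.13617883 -0.19638662]
[   0    0  133   70 3173] [45.9120706  19.55373464]
[456   0  25  61 314] [469.14968153  29.73566879]
[474   0  32  64 452] [489.48893805  30.42035398]
[503  61   9  21  92] [507.65217391  72.54347826]
[ 0 64  8 11 30] [ 3.3        69.46666667]
[  0  76  17  44 325] [ 5.70461538 97.24      ]
[287 169   9   7  36] [291.05555556 172.61111111]
[374 208  12   8  45] [379.13333333 212.55555556]
[  0 263  10  14  24] [  4.33333333 269.91666667]
[  0 280  15  14  36] [  5.41666667 286.91666667]
[ 49 303  11  22  31] [ 53.06451613 313.35483871]
[ 216  313   85   71 2377] [254.67564156 349.4101809 ]
[  0 321  16   6  23] [  7.30434783 323.        ]
[  0 327 215  57 736] [107.25679348 356.69972826]
[ 43 329  13   8  21] [ 50.         332.95238095]
[ 69 338  13   6  24] [ 74.95833333 340.70833333]
[  0 344  37  40 665] [ 14.73082707 367.74285714]
[  0 372  12  11  21] [  5.85714286 376.95238095]
top disc [292 160  38  37 967] [ 0.615726
[... 531 characters left out ...]
  11  89] [256.79775281 283.2247191 ]
[339 284  23   5  49] [350.95918367 285.89795918]
[335 292  15   9  50] [342.78 296.34]
[467 297   6  32 123] [469.73170732 313.82926829]
[461 299   3  11  22] [462.18181818 303.86363636]
[ 35 307  24  77 656] [ 43.42073171 338.5320122 ]
[480 308   1  28  28] [480.  321.5]
[461 311   4  17  37] [462.59459459 318.59459459]
[342 326  64  20 449] [366.59688196 333.35412027]
[449 326   8  15  48] [453.54166667 333.64583333]
[451 327  61  36 836] [479.284689   341.74521531]
  return _methods._mean(a, axis=axis, dtype=dtype,
  ret = ret.dtype.type(ret / rcount)
  ret = _var(a, axis=axis, dtype=dtype, out=out, ddof=ddof,
  arrmean = um.true_divide(arrmean, div, out=arrmean,
  ret = ret.dtype.type(ret / rcount)
```

```bash
cat >> h.py <<'E'
C=np.array([0.6165,-0.1195])
def wing(p,z=0.119,c=C,thr=110):
    g=p['image'].max(2).astype(np.float32)
    best=[]
    zs=(z,) 
    for a in np.arange(-180,180,1.):
        u=np.array([np.cos(np.radians(a)),np.sin(np.radians(a))])
        v=[]
        for r in np.arange(0.02,0.056,0.003):
            q=proj(p,[*(c+r*u),z]); v.append(cv2.getRectSubPix(g,(1,1),(float(q[0]),float(q[1])))[0,0])
        best.append(np.mean(v))
    b=np.array(best); i=b.argmin(); w=np.clip(160-b,0,None)
    idx=np.arange(i-12,i+13); ww=w[idx%360]; return -180+(idx*ww).sum()/ww.sum(), b.min()
E
python3 - <<'E'
from h import *
P={n:env.get_image(n) for n in ('scene','top')}
for n,p in P.items(): print(n,[wing(p,z) for z in (0.112,.119)])
X,e=tri(P['scene'],(291,172.6),P['top'],(245,204.6)); print('ball',X,e)
pt=P['top']
# gearbox corners from crop of top z=.07
cs=[(153,202),(566,98),(618,291),(202,394)]
W=[atz(pt,(160+a/3.33,110+b/3.33),.07)[:2] for a,b in cs]; print(W)
for i in range(4): d=W[(i+1)%4]-W[i]; print(np.linalg.norm(d),np.degrees(np.arctan2(d[1],d[0])))
im=cv2.imread('pics/top0.png')
a=cv2.resize(im[140:230,220:350],None,fx=6,fy=6,interpolation=cv2.INTER_CUBIC); cv2.imwrite('pics/t0d.png',a)
im=cv2.imread('pics/scene0.png')
a=cv2.resize(im[160:250,170:310],None,fx=5.5,fy=5.5,interpolation=cv2.INTER_CUBIC); cv2.imwrite('pics/s0d.png',a)
E
```

```text
scene [(np.float64(32.06610327600143), np.float32(93.8654)), (np.float64(31.0304285361334), np.float32(95.43338))]
top [(np.float64(36.86724550455784), np.float32(91.091034)), (np.float64(38.21871443422137), np.float32(91.86773))]
ball [0.52887815 0.07966983 0.16561977] 0.00011607202460553631
[array([0.63775854, 0.213296  ]), array([ 0.74203145, -0.18416991]), array([ 0.55654504, -0.23359617]), array([0.45365674, 0.16246115])]
0.4109160310731449 -75.30004376731857
0.1919587552787142 -165.07918963656167
0.40920338432350456 104.56248017619174
0.19099124642408047 15.436081946568947
```

View pics/t0d.png

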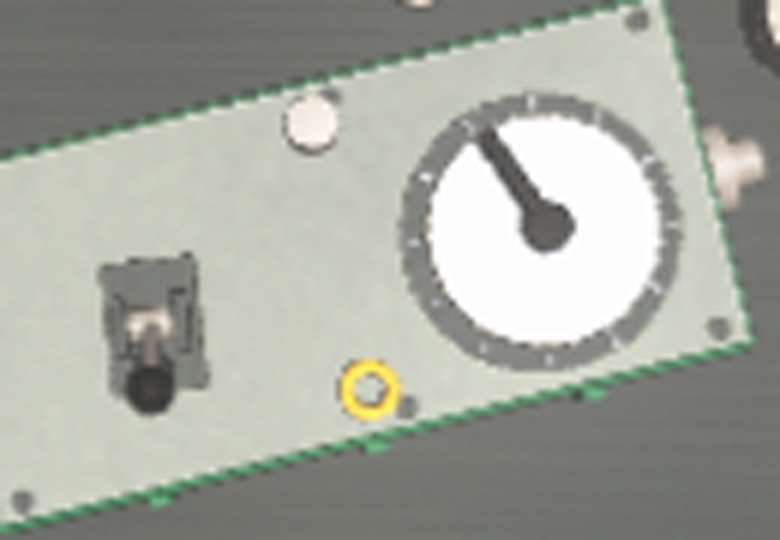

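View pics/s0d.png

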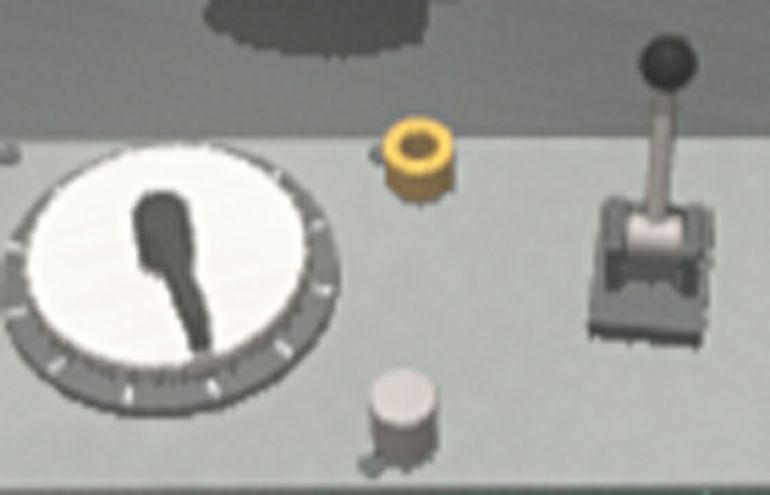

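```bash
python3 - <<'E'
from h import *
P={n:env.get_image(n) for n in ('scene','top')}
t,s=P['top'],P['scene']
h=atz(t,(220+(548-2.5)/6,140+(225-2.5)/6),.119)[:2]; w=atz(t,(220+(485-2.5)/6,140+(130-2.5)/6),.119)[:2]
print(h,w,w-h,np.linalg.norm(w-h),np.degrees(np.arctan2(*(w-h)[::-1])))
h=atz(s,(170+(160-2.5)/5.5,160+(207-2.5)/5.5),.119)[:2]; w=atz(s,(170+(203-2.5)/5.5,160+(327)/5.5),.119)[:2]
print(h,w,np.linalg.norm(w-h),np.degrees(np.arctan2(*(w-h)[::-1])))
pv=(152/6+220,322/6+140); print('pin top',atz(t,pv,.108)); 
print('pin scene',atz(s,(170+655/5.5,160+232/5.5),.105))
# bracket
for q in [(100,268),(190,255),(208,380),(120,395)]: print(atz(t,(220+q[0]/6,140+q[1]/6),.09)[:2])
for q in [(590,335),(703,345)]: print(atz(s,(170+q[0]/5.5,160+q[1]/5.5),.073)[:2])
print('bush',atz(t,(281.2,204.5),.092)[:2],'blank',atz(t,(271.7,160),.10)[:2])
E
```

```text
[ 0.61575146 -0.11786316] [ 0.66416911 -0.08560417] [0.04841765 0.03225898] 0.0581799892749831 33.67413025572972
[ 0.61547688 -0.12029246] [ 0.67275286 -0.08213028] 0.06882506211744702 33.674964707710195
pin top [0.56336751 0.0828284  0.108     ]
pin scene [0.5673479  0.08610645 0.105     ]
[0.59220808 0.11172221]
[0.59951526 0.06453348]
[0.53410776 0.05426867]
[0.52575057 0.10021863]
[0.60415438 0.06685475]
[0.59751463 0.11491208]
bush [ 0.53136908 -0.02879673] blank [0.66991599 0.00229041]
```

carry_out:
  plan:
    - [[-0.0265,0.003,0.0569],[0,0,0],0]
    - [[-0.0265,0.003,0.0569],[0,0,0],0]
    - [[-0.0265,0.003,0.0569],[0,0,0],0]
    - [[-0.0265,0.003,0.0569],[0,0,0],0]
    - [[-0.0265,0.003,0.0569],[0,0,0],0]
    - [[-0.0265,0.003,0.0569],[0,0,0],0]
    - [[-0.0265,0.003,0.0569],[0,0,0],0]
    - [[-0.0265,0.003,0.0569],[0,0,0],0]

```text
time_s: 2.9
position: [0.5446, -0.1558, 0.2075]
tool_rot: [[0.353, 0.0, 0.936], [-0.936, -0.0, 0.353], [0.0, -1.0, 0.0]]
ft_force: [-0.2, -1.9, -0.4]
grip_width: 0.0004
```

carry_out:
  plan:
    - [[-0.0265,0.003,0.0569],[0,0,0],0]
    - [[-0.0265,0.003,0.0569],[0,0,0],0]
    - [[0,0,0],[0,-6.65,0],0]
    - [[0,0,0],[0,-6.65,0],0]
    - [[0,0,0],[0,0,0],0]
    - [[0,0,0],[0,0,0],0]

```text
time_s: 3.65
position: [0.6305, -0.0684, 0.2015]
tool_rot: [[0.557, 0.0, 0.831], [-0.831, -0.0, 0.557], [0.0, -1.0, 0.0]]
ft_force: [-0.9, -0.2, -0.4]
grip_width: 0.0002
```

```bash
python3 - <<'E'
from h import *
s=env.observe(); print(s['time_s'],s['position'],s['tool_rot'].round(3),s['q'],s['ft_force'],s['grip_width'])
p=env.get_image('wrist'); save(p,'w1'); print(p['tool_from_camera'])
p=env.get_image('scene'); save(p,'s1')
E
```

```text
3.65 [ 0.63054933 -0.0683512   0.20150955] [[ 0.557  0.     0.831]
 [-0.831 -0.     0.557]
 [ 0.    -1.     0.   ]] [-1.68627725e+01  3.15556613e+01  6.27038172e+01 -4.95875114e-04
  8.57394399e+01  3.93082673e+01] [-0.91754504 -0.22366813 -0.37730602] 0.00016690305169712706
[[ 9.99997872e-01 -2.00671959e-03  4.79531517e-04 -2.83897101e-04]
 [-1.07645652e-03 -3.09169621e-01  9.51006302e-01 -1.41695024e-01]
 [-1.76014640e-03 -9.51004794e-01 -3.09171124e-01  7.90323411e-02]
 [ 0.00000000e+00  0.00000000e+00  0.00000000e+00  1.00000000e+00]]
```

View pics/w1.png

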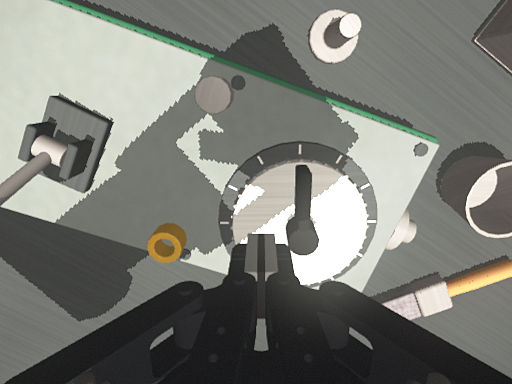

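View pics/s1.png

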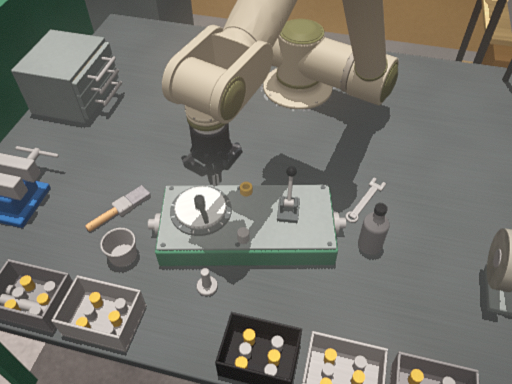

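```bash
cat >> h.py <<'E'
def watz(p,s,uv,z):
    f=K(p);T=np.array(p['tool_from_camera']);R=np.array(s['tool_rot'])
    d=R@T[:3,:3]@np.array([(uv[0]-p['cx'])/f,(uv[1]-p['cy'])/f,1.]); c=R@T[:3,3]+s['position']
    return c+d*(z-c[2])/d[2]
E
python3 - <<'E'
from h import *
s=env.observe(); p=env.get_image('wrist')
h=watz(p,s,(301,223),.119); w=watz(p,s,(303.5,166),.119); print(h,w,np.degrees(np.arctan2(*(w-h)[:2][::-1])))
for q in [(240,180,30),]: pass
# disc ellipse via bezel ticks edges: left/right extremes
for q in [(219,217),(378,217),(297,142)]: print(watz(p,s,q,.085))
R=s['tool_rot']; print('wing rel tool',R.T@(np.array([*(h+w)[:2]/2,.1])-s['position']))
im=p['image'];a=cv2.resize(cv2.cvtColor(im,cv2.COLOR_RGB2BGR)[130:290,200:400],None,fx=4,fy=4);cv2.imwrite('pics/w1c.png',a[:600])
E
```

```text
[ 0.62914997 -0.10703313  0.119     ] [ 0.66730707 -0.08153487  0.119     ] 33.75260479365037
[ 0.58294717 -0.05505297  0.085     ]
[ 0.66211927 -0.17355965  0.085     ]
[ 0.67649145 -0.0736642   0.085     ]
wing rel tool [0.03135257 0.10158437 0.00022668]
```

View pics/w1c.png

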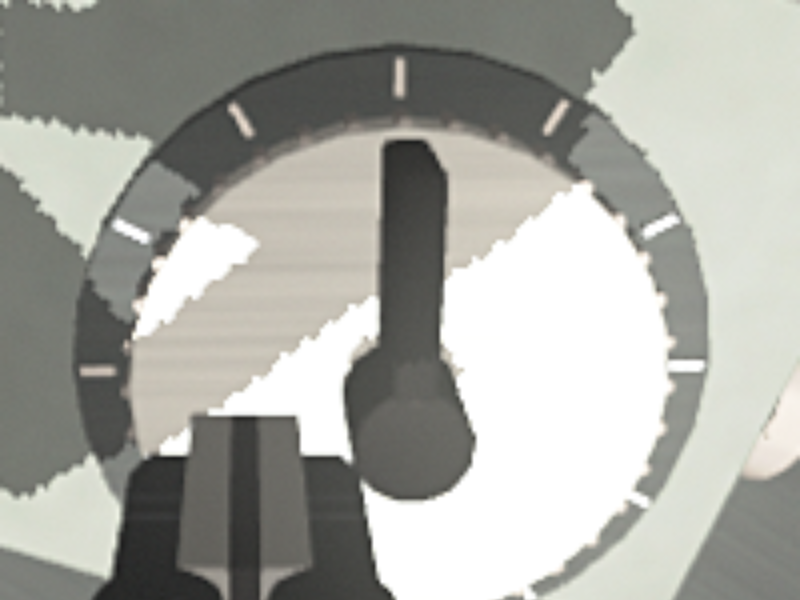

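carry_out:
  plan:
    - [[0,0.025,0.005],[0,0,0],0]
    - [[0,0.025,0],[0,0,0],0]
    - [[0,0.025,0],[0,0,0],0]
    - [[0,0.024,0],[0,0,0],0]
    - [[0,0,0],[0,0,0],0]
    - [[0.004,0,0],[0,0,0],0]
    - [[0.003,0,0],[0,0,0],0]
    - [[0,0,0],[0,0,0],0]

```text
time_s: 4.8
position: [0.639, -0.0716, 0.1032]
tool_rot: [[0.558, 0.001, 0.83], [-0.83, -0.0, 0.558], [0.001, -1.0, 0.001]]
ft_force: [0.7, 0.0, -0.2]
grip_width: 0.0001
```

```bash
cat > look.py <<'E'
from h import *
import sys
n=sys.argv[1]
s=env.observe(); p=env.get_image('wrist'); q=env.get_image('top'); r=env.get_image('scene')
print(s['time_s'],s['position'],'yaw',np.degrees(np.arctan2(s['tool_rot'][1,0],s['tool_rot'][0,0])),'F',s['ft_force'].round(2),'Ftool',(s['tool_rot'].T@s['ft_force']).round(2),'q',s['q'].round(1))
c=np.array([.616,-.119,.1]); print('axis in tool',s['tool_rot'].T@(c-s['position']))
a=cv2.resize(p['image'][120:320,180:440],None,fx=2.0,fy=2.0,interpolation=cv2.INTER_CUBIC)
b=cv2.resize(r['image'][165:235,165:255],(280*9//7,280),interpolation=cv2.INTER_CUBIC)
t=cv2.resize(q['image'][145:215,275:345],(280,280),interpolation=cv2.INTER_CUBIC)
o=np.zeros((600,800,3),np.uint8); o[:300,:390]=cv2.resize(p['image'],(390,300)); o[:300,400:790]=cv2.resize(a,(390,300)); o[305:585,:360]=b; o[305:585,400:680]=t
cv2.imwrite('pics/'+n+'.png',cv2.cvtColor(o,cv2.COLOR_RGB2BGR))
E
python3 look.py l2
```

```text
4.8 [ 0.63902738 -0.0715982   0.10316634] yaw -56.0514047616621 F [ 0.68  0.03 -0.22] Ftool [0.35 0.22 0.58] q [-16.9  37.1  69.2   0.   73.6  39.1]
axis in tool [ 0.02645886  0.00315576 -0.04557616]
```

View pics/l2.png

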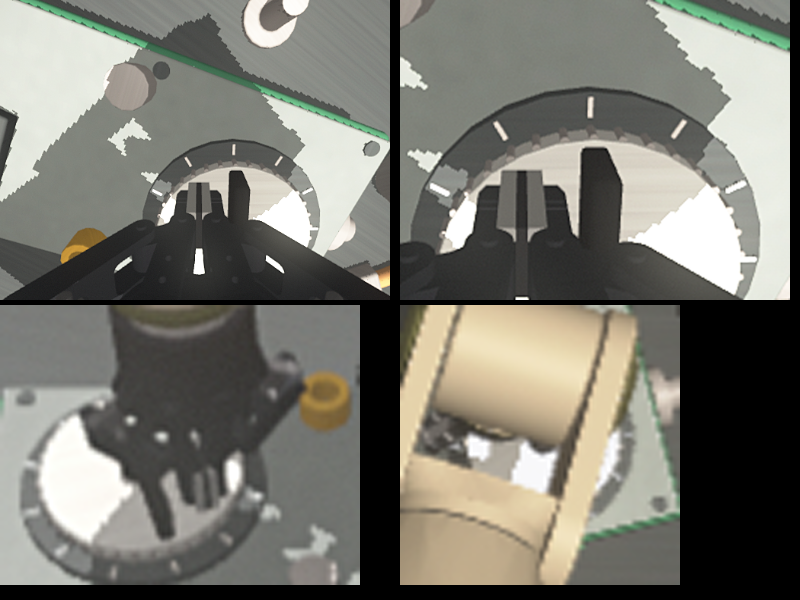

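carry_out:
  plan:
    - [[0.002,0,0],[0,0,0],0]
    - [[0.002,0,0],[0,0,0],0]
    - [[0.001,0,0],[0,0,0],0]
    - [[0.001,0,0],[0,0,0],0]

```text
time_s: 5.45
position: [0.642, -0.0763, 0.1024]
tool_rot: [[0.559, -0.0, 0.829], [-0.829, 0.0, 0.559], [-0.0, -1.0, -0.0]]
ft_force: [0.2, 0.8, -0.1]
grip_width: -0.0002
```

```bash
python3 look.py l3
```

```text
5.45 [ 0.64202645 -0.0762709   0.1024473 ] yaw -56.03053504211827 F [ 0.18  0.83 -0.07] Ftool [-0.59  0.07  0.61] q [-17.2  37.5  68.5  -0.   73.9  38.8]
axis in tool [ 0.02089467  0.00244929 -0.04545938]
```

View pics/l3.png

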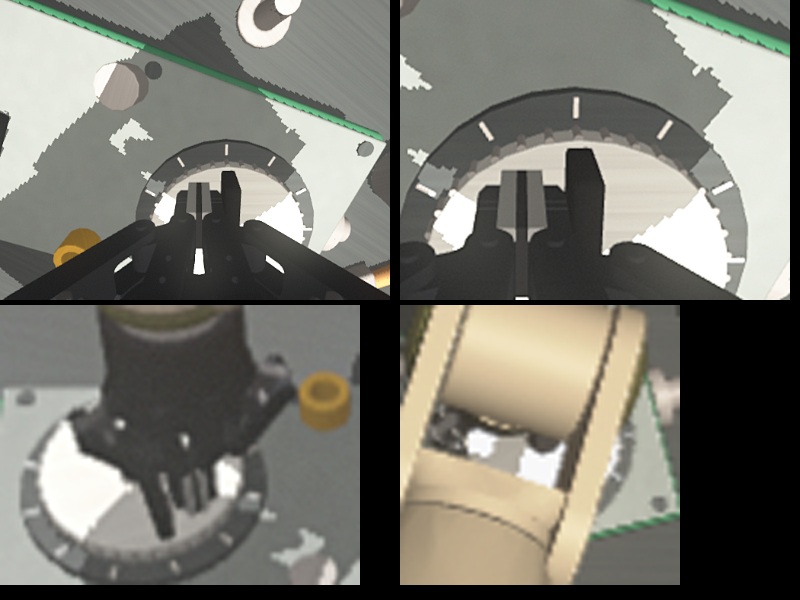

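carry_out:
  plan:
    - [[0.00119,0,0.0005],[0,1.5,0],0]
    - [[0.00119,0,0.0005],[0,1.5,0],0]
    - [[0.00119,0,0.0005],[0,1.5,0],0]
    - [[0.00119,0,0.0005],[0,1.5,0],0]
    - [[0.00119,0,0.0005],[0,1.5,0],0]
    - [[0.00119,0,0.0005],[0,1.5,0],0]
    - [[0.00119,0,0.0005],[0,1.5,0],0]
    - [[0.00119,0,0.0005],[0,1.5,0],0]

```text
time_s: 6.6
position: [0.6502, -0.0825, 0.1025]
tool_rot: [[0.373, 0.0, 0.928], [-0.928, 0.0, 0.373], [-0.0, -1.0, 0.0]]
ft_force: [-0.0, 2.0, 0.4]
grip_width: -0.0001
```

```bash
python3 look.py l4
```

```text
6.6 [ 0.65023668 -0.08252451  0.10249102] yaw -68.12228522811533 F [-0.    2.03  0.45] Ftool [-1.88 -0.45  0.75] q [-17.6  38.3  66.8   0.   74.8  50.6]
axis in tool [ 0.02109116  0.00247746 -0.04536345]
```

View pics/l4.png

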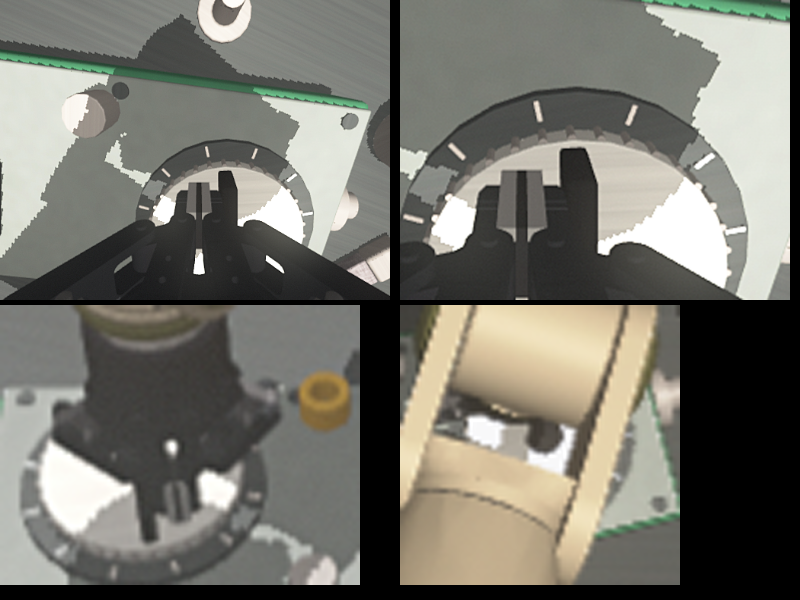

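carry_out:
  plan:
    - [[0.00119,0,0.0005],[0,1.5,0],0]
    - [[0.00119,0,0.0005],[0,1.5,0],0]
    - [[0.00119,0,0.0005],[0,1.5,0],0]
    - [[0.00119,0,0.0005],[0,1.5,0],0]
    - [[0.00119,0,0.0005],[0,1.5,0],0]
    - [[0.00119,0,0.0005],[0,1.5,0],0]
    - [[0.00119,0,0.0005],[0,1.5,0],0]
    - [[0.00119,0,0.0005],[0,1.5,0],0]

```text
time_s: 7.75
position: [0.6567, -0.0907, 0.1025]
tool_rot: [[0.171, 0.0, 0.985], [-0.985, -0.0, 0.171], [0.0, -1.0, 0.0]]
ft_force: [-0.4, -1.2, -0.0]
grip_width: 0.0002
```

```bash
python3 look.py l5
```

```text
7.75 [ 0.65669048 -0.09067078  0.10252848] yaw -80.12999396828202 F [-0.36 -1.15 -0.01] Ftool [ 1.07  0.01 -0.55] q [-18.1  39.   65.4  -0.   75.6  62.1]
axis in tool [ 0.02093483  0.00252828 -0.04494434]
```

View pics/l5.png

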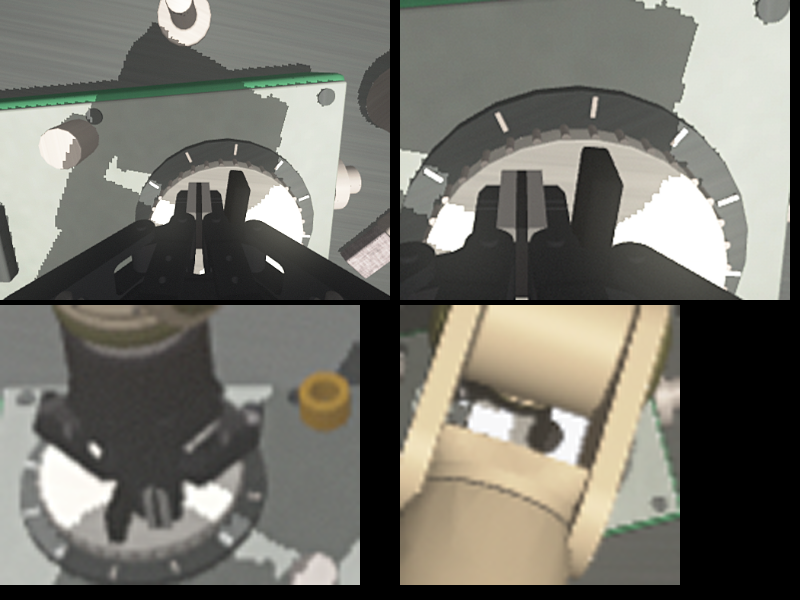

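carry_out:
  plan:
    - [[0.00119,0,0.0005],[0,1.5,0],0]
    - [[0.00119,0,0.0005],[0,1.5,0],0]
    - [[0.00119,0,0.0005],[0,1.5,0],0]
    - [[0.00119,0,0.0005],[0,1.5,0],0]
    - [[0.00119,0,0.0005],[0,1.5,0],0]
    - [[0.00119,0,0.0005],[0,1.5,0],0]
    - [[0.00119,0,0.0005],[0,1.5,0],0]
    - [[0.00119,0,0.0005],[0,1.5,0],0]

```text
time_s: 8.9
position: [0.6614, -0.0995, 0.1024]
tool_rot: [[-0.037, -0.0, 0.999], [-0.999, 0.0, -0.037], [-0.0, -1.0, -0.0]]
ft_force: [-0.1, 1.9, 0.6]
grip_width: -0.0001
```

carry_out:
  plan:
    - [[0.00119,0,0.0005],[0,1.5,0],0]
    - [[0.00119,0,0.0005],[0,1.5,0],0]
    - [[0.00119,0,0.0005],[0,1.5,0],0]
    - [[0.00119,0,0.0005],[0,1.5,0],0]
    - [[0.00119,0,0.0005],[0,1.5,0],0]
    - [[0.00119,0,0.0005],[0,1.5,0],0]
    - [[0.00119,0,0.0005],[0,1.5,0],0]
    - [[0.00119,0,0.0005],[0,1.5,0],0]

```text
time_s: 9.9
position: [0.664, -0.11, 0.1025]
tool_rot: [[-0.244, -0.0, 0.97], [-0.97, -0.0, -0.244], [0.0, -1.0, -0.0]]
ft_force: [-0.2, 0.2, -0.4]
grip_width: 0.0001
```

```bash
python3 look.py l6
```

```text
9.9 [ 0.66401162 -0.11000056  0.10248643] yaw -104.14219865384031 F [-0.19  0.17 -0.4 ] Ftool [-0.12  0.4  -0.23] q [-19.4  40.   63.4  -0.   76.6  84.7]
axis in tool [ 0.02045622  0.00250679 -0.04435705]
```

View pics/l6.png

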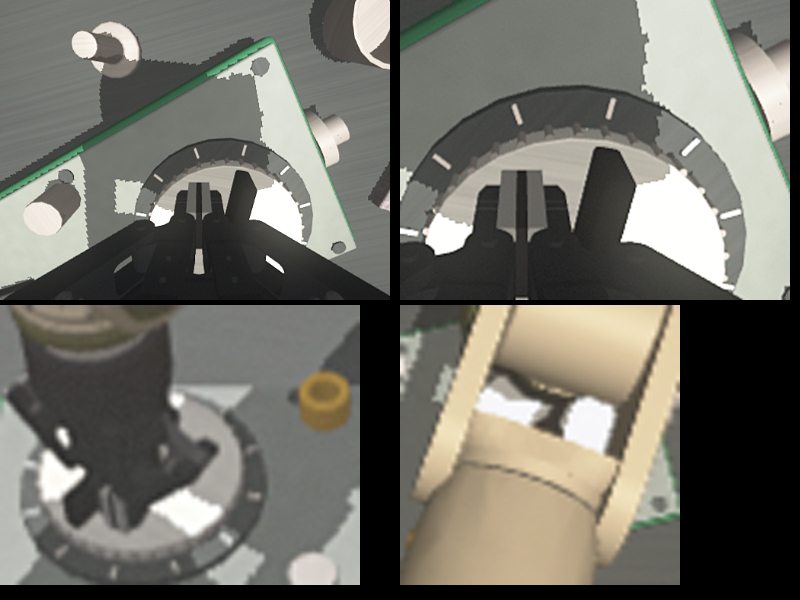

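carry_out:
  plan:
    - [[0.00119,0,0.0005],[0,1.5,0],0]
    - [[0.00119,0,0.0005],[0,1.5,0],0]
    - [[0.00119,0,0.0005],[0,1.5,0],0]
    - [[0.00119,0,0.0005],[0,1.5,0],0]
    - [[0.00119,0,0.0005],[0,1.5,0],0]
    - [[0.00119,0,0.0005],[0,1.5,0],0]
    - [[0.00119,0,0.0005],[0,1.5,0],0]
    - [[0.00119,0,0.0005],[0,1.5,0],0]

```text
time_s: 11.05
position: [0.6648, -0.12, 0.1025]
tool_rot: [[-0.44, 0.0, 0.898], [-0.898, 0.0, -0.44], [-0.0, -1.0, 0.0]]
ft_force: [0.3, -0.0, 0.4]
grip_width: 0.0001
```

carry_out:
  plan:
    - [[0.00119,0,0.0005],[0,1.5,0],0]
    - [[0.00119,0,0.0005],[0,1.5,0],0]
    - [[0.00119,0,0.0005],[0,1.5,0],0]
    - [[0.00119,0,0.0005],[0,1.5,0],0]
    - [[0.00119,0,0.0005],[0,1.5,0],0]
    - [[0.00119,0,0.0005],[0,1.5,0],0]
    - [[0.00119,0,0.0005],[0,1.5,0],0]
    - [[0.00119,0,0.0005],[0,1.5,0],0]

```text
time_s: 12.05
position: [0.6633, -0.1302, 0.1025]
tool_rot: [[-0.617, 0.0, 0.787], [-0.787, -0.0, -0.617], [0.0, -1.0, 0.0]]
ft_force: [1.7, 1.5, 0.5]
grip_width: 0.0001
```

carry_out:
  plan:
    - [[0.00119,0,0.0005],[0,1.5,0],0]
    - [[0.00119,0,0.0005],[0,1.5,0],0]
    - [[0.00119,0,0.0005],[0,1.5,0],0]
    - [[0,0,0],[0,0,0],0]

```text
time_s: 12.55
position: [0.662, -0.1341, 0.1025]
tool_rot: [[-0.676, -0.0, 0.737], [-0.737, -0.0, -0.676], [0.0, -1.0, -0.0]]
ft_force: [0.1, -0.4, -0.1]
grip_width: -0.0
```

```bash
python3 look.py l7
```

```text
12.55 [ 0.66198612 -0.13409221  0.10246334] yaw -132.56448648200544 F [ 0.08 -0.42 -0.07] Ftool [0.25 0.07 0.34] q [-21.5  40.2  62.9  -0.   76.9 111.1]
axis in tool [ 0.01998934  0.00247505 -0.04407796]
```

View pics/l7.png

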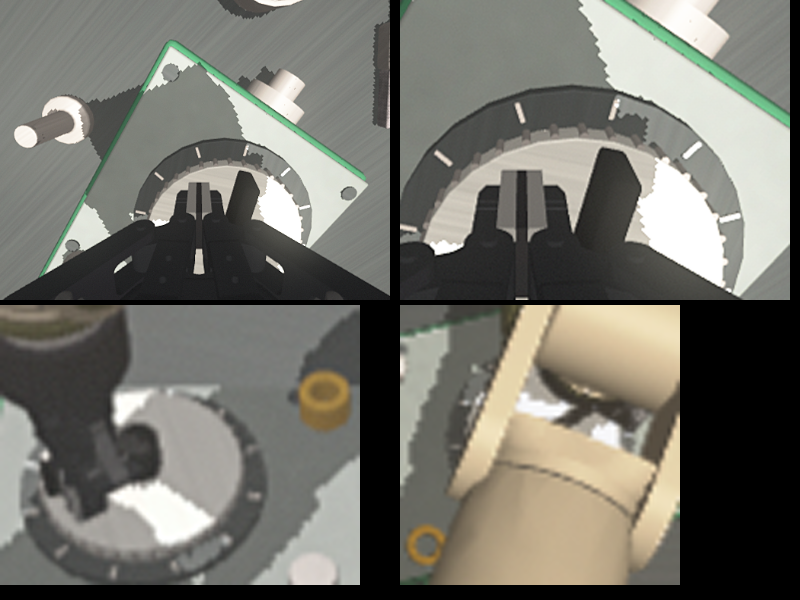

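carry_out:
  plan:
    - [[0.00119,0,0.0005],[0,1.5,0],0]
    - [[0.00119,0,0.0005],[0,1.5,0],0]
    - [[0.00119,0,0.0005],[0,1.5,0],0]
    - [[0.00119,0,0.0005],[0,1.5,0],0]
    - [[0.00119,0,0.0005],[0,1.5,0],0]
    - [[0.00119,0,0.0005],[0,1.5,0],0]
    - [[0.00119,0,0.0005],[0,1.5,0],0]
    - [[0.00119,0,0.0005],[0,1.5,0],0]

```text
time_s: 13.7
position: [0.6577, -0.1432, 0.1025]
tool_rot: [[-0.815, -0.0, 0.579], [-0.579, 0.0, -0.815], [0.0, -1.0, -0.0]]
ft_force: [0.5, 0.7, -0.2]
grip_width: -0.0
```

carry_out:
  plan:
    - [[0.00119,0,0.0005],[0,1.5,0],0]
    - [[0.00119,0,0.0005],[0,1.5,0],0]
    - [[0.00119,0,0.0005],[0,1.5,0],0]
    - [[0.00119,0,0.0005],[0,1.5,0],0]
    - [[0.00119,0,0.0005],[0,1.5,0],0]
    - [[0.00119,0,0.0005],[0,1.5,0],0]
    - [[0.00119,0,0.0005],[0,1.5,0],0]
    - [[0.00119,0,0.0005],[0,1.5,0],0]

```text
time_s: 14.7
position: [0.6515, -0.1514, 0.1025]
tool_rot: [[-0.918, -0.0, 0.397], [-0.397, 0.0, -0.918], [-0.0, -1.0, -0.0]]
ft_force: [2.1, 1.3, -0.4]
grip_width: -0.0
```

carry_out:
  plan:
    - [[0.00119,0,0.0005],[0,1.5,0],0]
    - [[0.00119,0,0.0005],[0,1.5,0],0]
    - [[0.0008,0,0.00033],[0,1.0,0],0]
    - [[0.0008,0,0.00033],[0,1.0,0],0]
    - [[0.0008,0,0.00033],[0,1.0,0],0]
    - [[0,0,0],[0,0,0],0]

```text
time_s: 15.45
position: [0.6478, -0.1551, 0.1025]
tool_rot: [[-0.954, -0.0, 0.3], [-0.3, -0.0, -0.954], [0.0, -1.0, 0.0]]
ft_force: [-1.3, 0.2, -1.0]
grip_width: 0.0001
```

```bash
python3 look.py l8
```

```text
15.45 [ 0.64778889 -0.15511691  0.10251088] yaw -162.5481693434441 F [-1.26  0.23 -1.04] Ftool [ 1.13  1.04 -0.6 ] q [-23.6  39.4  64.8  -0.   75.9 138.9]
axis in tool [ 0.01949381  0.00250761 -0.04398832]
```

View pics/l8.png

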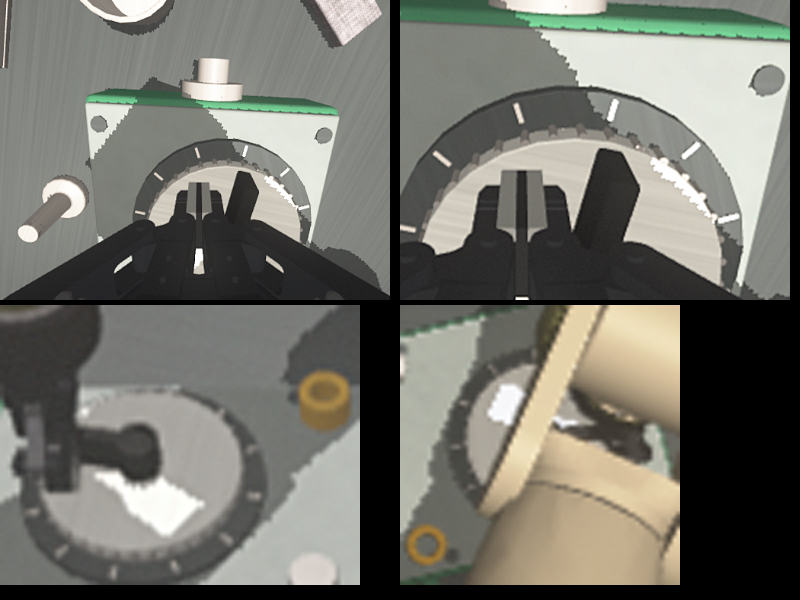

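carry_out:
  plan:
    - [[-0.005,0,0],[0,0,0],0]
    - [[-0.01,0,0],[0,0,0],0]
    - [[0,-0.03,0],[0,0,0],0]
    - [[0,-0.05,0],[0,0,0],0]
    - [[0,-0.05,0],[0,0,0],0]
    - [[0,0,0],[0,0,0],0]

```text
time_s: 16.35
position: [0.6638, -0.1505, 0.2372]
tool_rot: [[-0.954, 0.008, 0.301], [-0.301, -0.003, -0.954], [-0.007, -1.0, 0.006]]
ft_force: [0.1, 0.2, 0.2]
grip_width: -0.0001
```

```bash
python3 look.py l9; python3 - <<'E'
from h import *
p=env.get_image('scene');print(wing(p,.117))
E
```

```text
16.35 [ 0.66383875 -0.15054691  0.237234  ] yaw -162.49689603705062 F [0.07 0.25 0.24] Ftool [-0.15 -0.24 -0.21] q [-22.7  35.3  50.    0.   94.2 139.8]
axis in tool [ 0.03708781  0.13672245 -0.04525914]
(np.float64(-78.49756326346886), np.float32(69.65089))
```

View pics/l9.png

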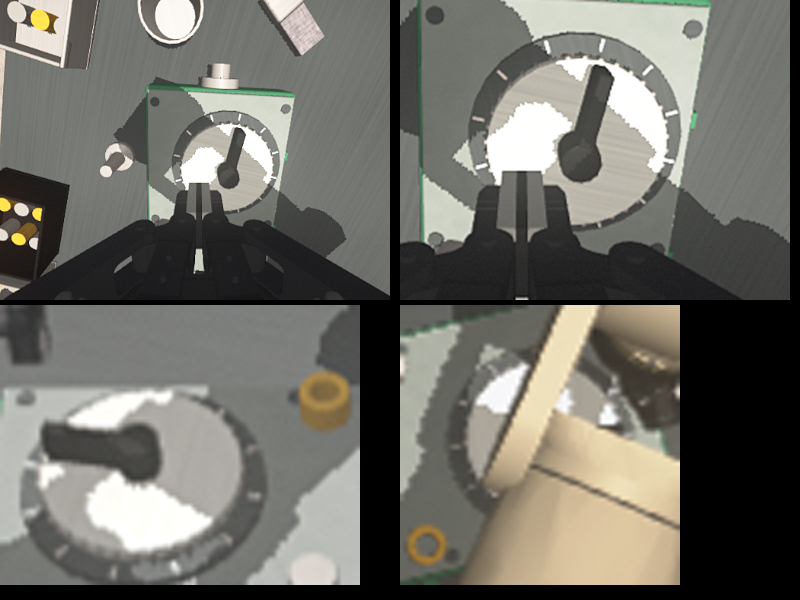

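carry_out:
  plan:
    - [[0,0,0],[0,-10.1,0],0]
    - [[0,0,0],[0,-10.1,0],0]
    - [[0,0,0],[0,-10.1,0],0]
    - [[0,0,0],[0,-10.1,0],0]
    - [[0,0,0],[0,-10.1,0],0]
    - [[0,0,0],[0,-10.1,0],0]
    - [[0,0,0],[0,-10.1,0],0]
    - [[0,0,0],[0,-10.1,0],0]

```text
time_s: 17.55
position: [0.6619, -0.1503, 0.2308]
tool_rot: [[0.15, -0.003, 0.989], [-0.989, 0.001, 0.15], [-0.002, -1.0, -0.002]]
ft_force: [0.2, -0.0, 0.2]
grip_width: -0.0002
```

carry_out:
  plan:
    - [[0,0,0],[0,-10.1,0],0]
    - [[0,0,0],[0,-10.1,0],0]
    - [[0,0,0],[0,-10.1,0],0]
    - [[0,0,0],[0,-10.1,0],0]
    - [[0,0,0],[0,-10.1,0],0]
    - [[0,0,0],[0,-10.1,0],0]
    - [[0,0,0],[0,-10.1,0],0]
    - [[0,0,0],[0,-10.1,0],0]

```text
time_s: 18.55
position: [0.6619, -0.1503, 0.2308]
tool_rot: [[1.0, -0.003, 0.01], [-0.01, 0.001, 1.0], [-0.003, -1.0, 0.001]]
ft_force: [-0.1, 0.2, 0.4]
grip_width: -0.0002
```

carry_out:
  plan:
    - [[0,0,0],[0,-9.9,0],0]
    - [[-0.0279,0,0.0498],[0,0,0],0]
    - [[-0.0279,0,0.0498],[0,0,0],0]
    - [[-0.0279,0,0.0498],[0,0,0],0]
    - [[-0.0279,0,0.0498],[0,0,0],0]
    - [[-0.0279,0,0.0498],[0,0,0],0]
    - [[0,0,0],[0,0,0],0]
    - [[0,0,0],[0,0,0],0]

```text
time_s: 19.55
position: [0.4858, 0.0736, 0.2319]
tool_rot: [[0.988, -0.001, -0.156], [0.156, -0.0, 0.988], [-0.001, -1.0, 0.0]]
ft_force: [0.4, 0.4, 0.7]
grip_width: 0.0
```

```bash
cat > look2.py <<'E'
from h import *
import sys
n=sys.argv[1]
s=env.observe(); p=env.get_image('wrist'); q=env.get_image('top'); r=env.get_image('scene')
print(s['time_s'],s['position'],'yaw',np.degrees(np.arctan2(s['tool_rot'][1,0],s['tool_rot'][0,0])),'F',s['ft_force'].round(2),'Ftool',(s['tool_rot'].T@s['ft_force']).round(2),'q',s['q'].round(1))
b=cv2.resize(r['image'][145:265,165:325],(400,300),interpolation=cv2.INTER_CUBIC)
b2=cv2.resize(r['image'][150:240,250:340],(300,300),interpolation=cv2.INTER_CUBIC)
t=cv2.resize(q['image'][145:265,195:355],(400,300),interpolation=cv2.INTER_CUBIC)
o=np.zeros((600,800,3),np.uint8); o[:300,:390]=cv2.resize(p['image'],(390,300)); o[300:,:400]=b; o[300:,400:]=t; o[:300,450:750]=b2
cv2.imwrite('pics/'+n+'.png',cv2.cvtColor(o,cv2.COLOR_RGB2BGR))
E
python3 look2.py l10
```

```text
19.55 [0.4857538  0.07355013 0.23192748] yaw 8.983585822035142 F [0.41 0.38 0.67] Ftool [ 0.46 -0.67  0.31] q [ -5.2  15.9  83.2  -0.   80.9 -14.2]
```

View pics/l10.png

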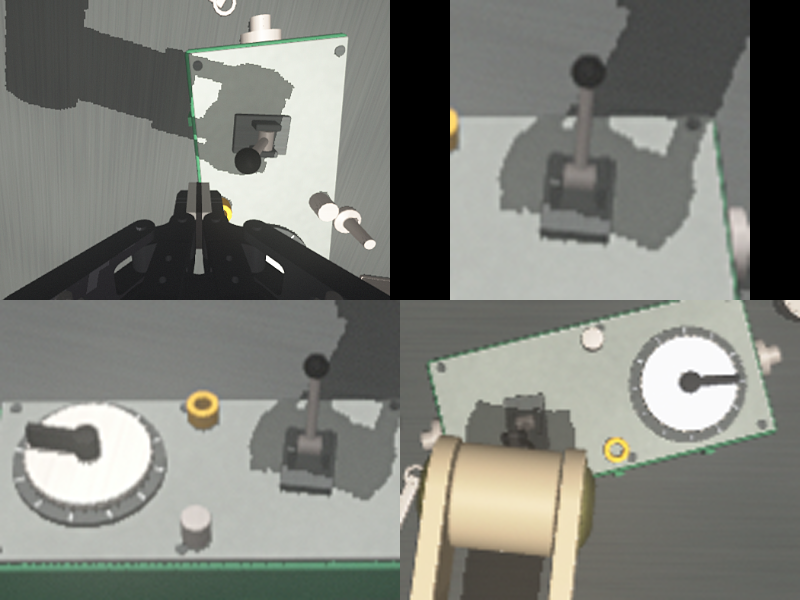

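```bash
python3 - <<'E'
from h import *
s=env.observe(); p=env.get_image('wrist'); 
im=p['image']; k=1.3128
x=im[185:235,300:355]; m=(x.max(2)<75); ys,xs=np.where(m); print(np.median(xs)+300,np.median(ys)+185)
for uv in [(325,210)]:
    w=watz(p,s,uv,.17); print(w, s['tool_rot'].T@(w-s['position']))
    T=np.array(p['tool_from_camera'])
pv=watz(p,s,(267*k,143*k*.985),.1); print('pivot',pv,s['tool_rot'].T@(pv-s['position']))
for q in [(233,115),(291,118),(290,156),(234,150)]: print(watz(p,s,(q[0]*k,q[1]*1.28),.075)[:2])
cv2.imwrite('pics/w11.png',cv2.resize(cv2.cvtColor(im,cv2.COLOR_RGB2BGR)[120:320,220:420],None,fx=3,fy=3))
E
```

```text
325.0 204.0
[0.53074939 0.07661647 0.17      ] [ 0.0446955   0.06188858 -0.00323305]
pivot [0.56808338 0.07879725 0.1       ] [ 0.08197939  0.13185529 -0.00685976]
[0.52502289 0.10272354]
[0.59852696 0.11032066]
[0.61080562 0.06154584]
[0.53531548 0.05817974]
```

View pics/w11.png

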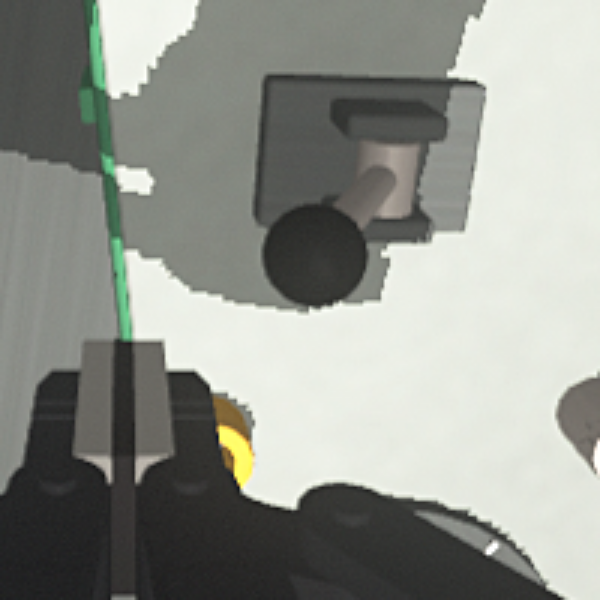

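carry_out:
  plan:
    - [[0,0.03,0],[0,0,0],0]
    - [[0,0.03,0],[0,0,0],0]
    - [[0,0.0125,0],[0,0,0],0]
    - [[0.004,0,0],[0,0,0],0]
    - [[0.004,0,0],[0,0,0],0]
    - [[0.003,0,0],[0,0,0],0]
    - [[0,0,0],[0,0,0],0]

```text
time_s: 20.62
position: [0.4968, 0.0755, 0.1604]
tool_rot: [[0.988, 0.001, -0.156], [0.156, -0.0, 0.988], [0.001, -1.0, -0.0]]
ft_force: [-0.0, 0.2, -0.3]
grip_width: 0.0
```

```bash
python3 look2.py l12
```

```text
20.625 [0.49678929 0.07551003 0.16041614] yaw 8.980714313540748 F [-0.02  0.23 -0.27] Ftool [0.01 0.27 0.23] q [ -4.9  20.9  88.5   0.   70.5 -13.9]
```

View pics/l12.png

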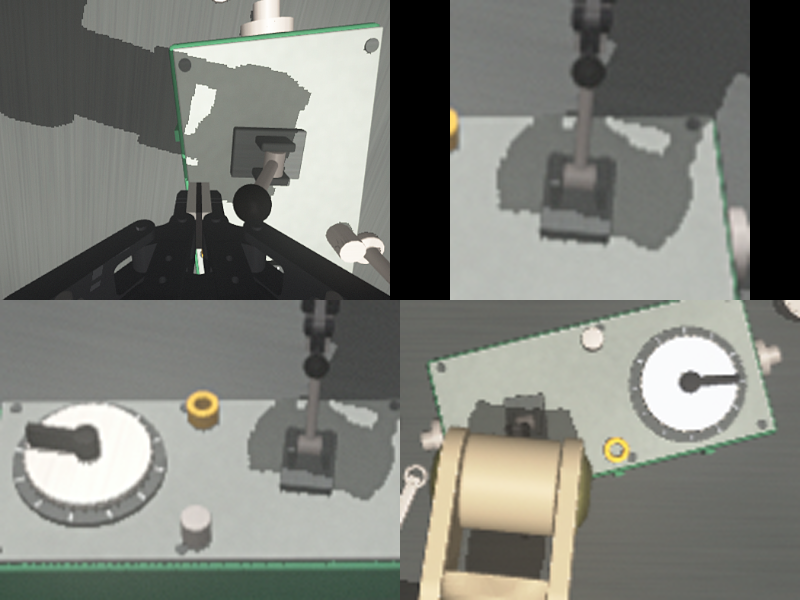

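carry_out:
  plan:
    - [[0.003,0,0],[0,0,0],0]
    - [[0.003,0,0],[0,0,0],0]
    - [[0.003,0,0],[0,0,0],0]
    - [[0.003,0,0],[0,0,0],0]
    - [[0.004,0,0],[0,0,0],0]
    - [[0.004,0,0],[0,0,0],0]
    - [[0.004,0,0],[0,0,0],0]
    - [[0.004,0,0],[0,0,0],0]

```text
time_s: 21.78
position: [0.5244, 0.0799, 0.1599]
tool_rot: [[0.988, 0.0, -0.156], [0.156, 0.0, 0.988], [0.0, -1.0, -0.0]]
ft_force: [-1.6, -0.2, 2.4]
grip_width: 0.0001
```

```bash
python3 look2.py l13
```

```text
21.775 [0.52444396 0.07985399 0.15992798] yaw 8.97133893141621 F [-1.59 -0.23  2.43] Ftool [-1.61 -2.43  0.02] q [ -4.1  23.5  84.2   0.   72.2 -13.1]
```

View pics/l13.png

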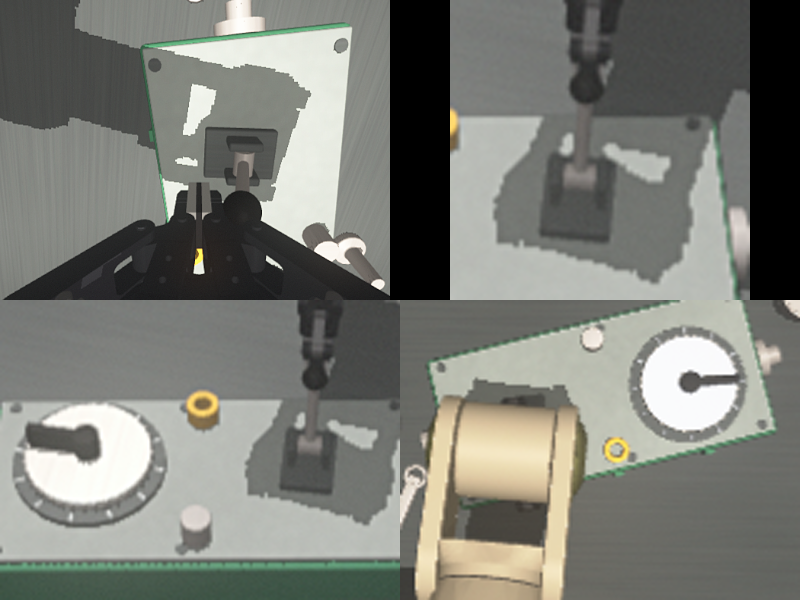

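carry_out:
  plan:
    - [[0.004,0.001,0],[0,0,0],0]
    - [[0.004,0.001,0],[0,0,0],0]
    - [[0.004,0.001,0],[0,0,0],0]
    - [[0.004,0.001,0],[0,0,0],0]
    - [[0.004,0.001,0],[0,0,0],0]
    - [[0.004,0,0],[0,0,0],0]

```text
time_s: 22.68
position: [0.548, 0.0836, 0.1549]
tool_rot: [[0.988, -0.0, -0.156], [0.156, -0.0, 0.988], [-0.0, -1.0, -0.0]]
ft_force: [-1.3, -1.0, 0.8]
grip_width: -0.0003
```

```bash
python3 look2.py l14
```

```text
22.675 [0.54804186 0.08356369 0.15488485] yaw 8.969132241780976 F [-1.29 -1.03  0.8 ] Ftool [-1.43 -0.8  -0.82] q [ -3.6  26.1  80.8  -0.   73.2 -12.5]
```

View pics/l14.png

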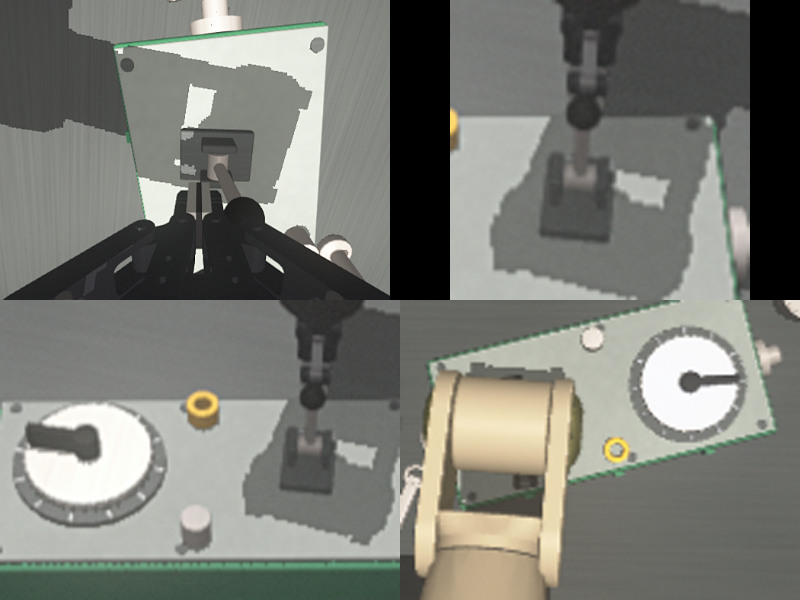

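carry_out:
  plan:
    - [[0.004,0,0],[0,0,0],0]
    - [[0.004,0,0],[0,0,0],0]
    - [[0.004,0,0],[0,0,0],0]
    - [[0.004,0,0],[0,0,0],0]
    - [[0.003,0,0],[0,0,0],0]
    - [[0.003,0,0],[0,0,0],0]
    - [[0.002,0,0],[0,0,0],0]

```text
time_s: 23.7
position: [0.5716, 0.0874, 0.1549]
tool_rot: [[0.988, -0.0, -0.156], [0.156, 0.0, 0.988], [-0.0, -1.0, 0.0]]
ft_force: [-1.5, -0.3, -1.2]
grip_width: -0.0003
```

```bash
python3 look2.py l15
```

```text
23.7 [0.57161578 0.08735528 0.15494856] yaw 8.973062220895988 F [-1.52 -0.3  -1.21] Ftool [-1.55  1.21 -0.05] q [ -3.   28.3  76.8   0.   74.9 -12. ]
```

View pics/l15.png

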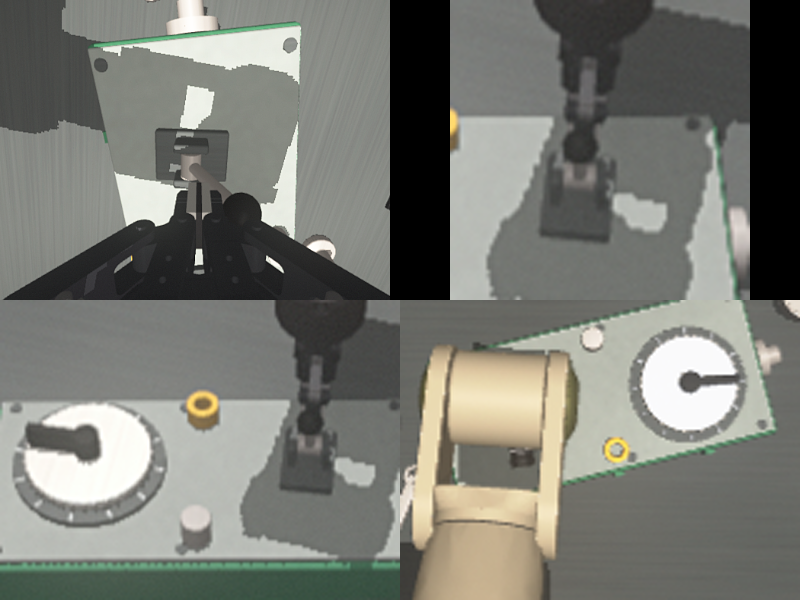

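Near the end; advancing in 1 mm steps and watching the force.

carry_out:
  plan:
    - [[0.0015,0,0],[0,0,0],0]
    - [[0.0015,0,0],[0,0,0],0]
    - [[0.001,0,0],[0,0,0],0]
    - [[0,0,0],[0,0,0],0]

```text
time_s: 24.35
position: [0.5755, 0.088, 0.155]
tool_rot: [[0.988, 0.0, -0.156], [0.156, 0.0, 0.988], [0.0, -1.0, 0.0]]
ft_force: [-0.6, -0.7, -1.5]
grip_width: 0.0
```

carry_out:
  plan:
    - [[0.001,0,0],[0,0,0],0]
    - [[0.001,0,0],[0,0,0],0]
    - [[0,0,0],[0,0,0],0]

```text
time_s: 24.72
position: [0.5773, 0.0882, 0.1549]
tool_rot: [[0.988, -0.0, -0.156], [0.156, -0.0, 0.988], [-0.0, -1.0, -0.0]]
ft_force: [-1.9, 0.1, -1.0]
grip_width: -0.0002
```

```bash
python3 look2.py l16; python3 - <<'E'
from h import *
p=env.get_image('scene')
for v in (0.5,.8,.88,.95,1.0):
    a=v-.5; piv=np.array([.5665,.0855,.1]); u=np.array([.988,.156,0]); print(v,proj(p,piv+.08*(np.sin(a)*u+np.cos(a)*np.array([0,0,1]))))
im=p['image'];cv2.imwrite('pics/s16.png',cv2.resize(cv2.cvtColor(im,cv2.COLOR_RGB2BGR)[150:250,240:340],None,fx=6,fy=6,interpolation=cv2.INTER_CUBIC))
E
```

```text
24.725 [0.57730879 0.08822895 0.15493774] yaw 8.973796314784376 F [-1.9   0.09 -0.97] Ftool [-1.86  0.97  0.39] q [ -2.9  28.8  75.8  -0.   75.4 -11.9]
0.5 [290.37737572 180.82229497]
0.8 [289.76029673 189.89523152]
0.88 [289.57575184 192.60013102]
0.95 [289.40940307 195.03565554]
1.0 [289.28836257 196.80632884]
```

View pics/s16.png

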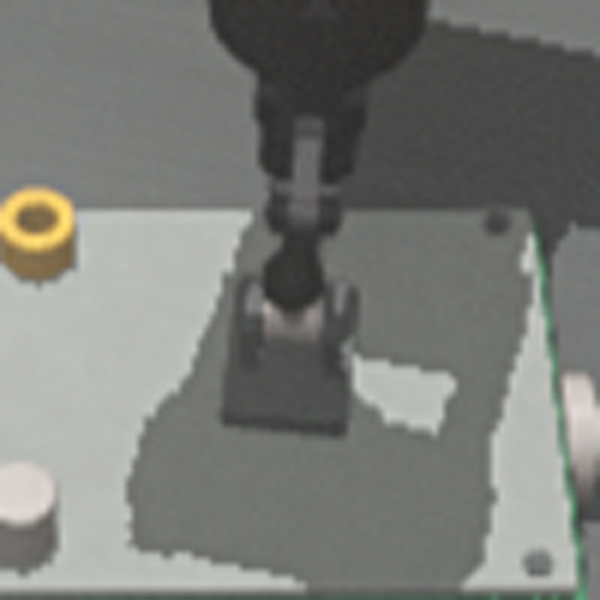

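carry_out:
  plan:
    - [[0.001,0,0],[0,0,0],0]
    - [[0.001,0,0],[0,0,0],0]
    - [[0,0,0],[0,0,0],0]

```text
time_s: 25.3
position: [0.5777, 0.0883, 0.1548]
tool_rot: [[0.988, -0.005, -0.156], [0.156, -0.001, 0.988], [-0.005, -1.0, 0.0]]
ft_force: [-10.9, -2.1, 1.6]
grip_width: -0.0001
```

carry_out:
  plan:
    - [[0.001,0,0],[0,0,0],0]
    - [[0,0,0],[0,0,0],0]

```text
time_s: 25.55
position: [0.5779, 0.0884, 0.1548]
tool_rot: [[0.988, -0.007, -0.156], [0.156, -0.001, 0.988], [-0.007, -1.0, 0.0]]
ft_force: [-13.7, -3.5, 3.7]
grip_width: 0.0
```

Stop reached (force rose to 14 N). Backing off and lifting clear.

carry_out:
  plan:
    - [[-0.005,0,0],[0,0,0],0]
    - [[-0.02,0,0],[0,0,0],0]
    - [[-0.03,0,0],[0,0,0],0]
    - [[0,-0.05,0],[0,0,0],0]
    - [[0,-0.06,0],[0,0,0],0]
    - [[-0.06,0,0],[0,0,0],0]
    - [[-0.06,0,0],[0,0,0],0]
    - [[0,0,0],[0,0,0],0]

```text
time_s: 26.55
position: [0.4048, 0.0615, 0.2657]
tool_rot: [[0.988, 0.002, -0.156], [0.156, -0.0, 0.988], [0.002, -1.0, -0.0]]
ft_force: [1.1, -0.0, 0.2]
grip_width: 0.0001
```

```bash
python3 look2.py l17
```

```text
26.55 [0.40478302 0.06152909 0.26565848] yaw 8.948094365093647 F [ 1.07 -0.05  0.17] Ftool [ 1.05 -0.17 -0.21] q [ -8.    5.8  90.5   0.   83.5 -17. ]
```

View pics/l17.png

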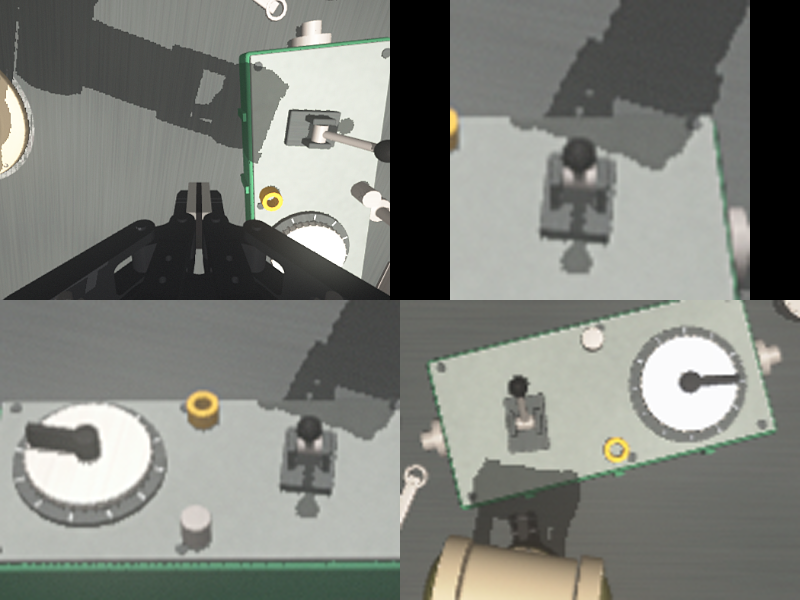

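```bash
python3 - <<'E'
from h import *
t=env.get_image('top');s=env.get_image('scene')
X,e=tri(s,(288.7,195.9),t,(195+(518-400)*.4,145+(386-300)*.4)); print('ball',X,e)
h=atz(t,(195+(690-400)*.4,145+(382-300)*.4),.119)[:2]; w=atz(t,(195+(737-400)*.4,145+(379-300)*.4),.119)[:2]
print('wing az',np.degrees(np.arctan2(*(w-h)[::-1])))
print(env.close_job())
E
```

```text
ball [0.60227413 0.08912107 0.17013486] 0.0011582938949257964
wing az -85.7785900862592
the job is handed in; nothing more can be done
None
```

I turned the dial four clicks clockwise, pushed the lever over to its far stop, moved the arm clear and handed the job in at about 27 s. No verdict came back, so the results below are from my own last checks.

- **Dial:** I turned it one click at a time with the shut fingers, at about 2 N on the wing. I stopped each push just past half-way and let it snap on by itself. In the final top view the wing stands at an azimuth of -85.8°, against about 34° at the start. That is about 120° clockwise, or four clicks, and the wing lines up with a white tick.
- **Lever:** I pushed the ball from the robot's side until the force rose to about 14 N at the stop, then backed off. The ball now measures (0.602, 0.089, 0.170) m, within about 3 mm of where I expected it at the stop.
- **Clear and undisturbed:** The arm is well away from the gearbox, with only about 1 N of noise on the wrist force. The bush and blank look unmoved in the pictures. I did not measure the other loose objects again, but the tool did not go near them.

One check disagreed. My automatic wing-angle estimate from the scene camera read -78.5° after the fourth click. It had already been 2 to 4° off at the start, so I relied on the ticks and the top view.

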